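# Dock the specimen board in its stand and turn the keeper over it

### The job

With a fingertip, push the wooden specimen board away from you along the rails of its stand until you feel it drop into the locating notches, then push the keeper's thumb pin round until the keeper lies squarely across the seated board, and let go. Slide the board, never lift it; the dish must ride along standing on it, untouched, and the jar and dropper bottle beside the stand stay as they are.

Things in the scene. Friction and masses are not known exactly. Their poses are not given: they have to be found in the camera images.
- stand: Fixed low wooden stand, 260 mm (x) x 200 mm (y). Origin: underside centre, on the worktop; the board is pushed towards its +x, away from the robot; the keeper is on its -y side. Base 10 mm high; two rails along x at y = 60 to 90 mm on either side, riding surface 34 mm high; outside them guide lips, 44 mm high. Between the rails (120 mm gap) it is open down to the base and at both ends.
- home (a point): Fixed point in the stand (x = 60 mm, y = 0, 27 mm high) where the board's origin lies once it has dropped in (+-2.5 mm play along x). The rails have vertical-walled notches, 7 mm deep and 15 mm long, 42 mm before and beyond this point, on separate lanes for the rear and front feet, so that all four feet drop at once; the notch walls then stop the board.
- board: Loose wooden board, 120 (x) x 177 (y) x 12 mm, 0.45 to 0.8 kg, on the rails on four 8 mm feet, 1.5 mm play to each lip. Origin: its centre, level with the feet's undersides: 34 mm high riding, 27 mm when dropped in; its top is 20 mm above the origin. x along the rails; rear edge (nearest the robot) at x = -60 mm. Starts 50 to 100 mm short of home. Slides with about 1 to 4 N.
- push_face (a point): Middle of the board's rear face, the place to push (towards the stand's +x). Here the face is 80 mm wide and reaches 9 mm below and 10 mm above this point, as a skirt hangs under the rear edge between the rails.
- keeper (a joint): Turn-button (rad): flat metal arm 74 x 16 x 6 mm on a bracket beside the rail. 0: points along the stand's -x, clear of the board; grows clockwise seen from above to its stop at 1.57: points along the stand's +y, across the board. Starts at -0.5 to 0.1, stays where left (friction 0.03 N m). The arm's underside is 50 mm high: 3 mm over the seated board, but a board not dropped in blocks it.
- keeper_pivot (a point): Pivot of the keeper at the underside of its arm, 50 mm above the worktop; in the stand's frame x = 60, y = -115 mm. The bracket below is 36 x 30 mm, 48 mm high.
- keeper_pin (a point): Middle of the keeper's upright thumb pin, 10 mm in diameter, 55 mm from the pivot; the pin stands free from 56 to 77 mm above the worktop, this point is at 66 mm.
- dish_mid (a point): Centre (half-way up) of a round petri dish, 61 mm across, 15 mm high, loose on the board, a little to the side away from the keeper. Not to be touched.
- jar_mid (a point): Centre (half-way up) of a white specimen jar, 56 mm across, 72 mm high, standing on the worktop beside the stand on its +y side. Leave alone.
- dropper_mid (a point): Centre (half-way up) of a brown dropper bottle, 33 mm across, 100 mm high, on the worktop beside the stand on its +y side, farther off than the jar. Leave alone.

How it is judged:
By the outcome, as a careful person would: the job done as asked, in the order asked, and still so for the second after the job is handed in, with the robot touching nothing.
It also fails if it takes over 54 s, if anything falls off the work surface, if the arm or the gripper's body presses on something with over 40 N, if the wrist force passes 120 N, or if a joint passes its speed limit or range.

### The arm

A 6-joint arm with a two-finger parallel gripper is mounted at the origin on a cart in front of the work surface, level with it; the furniture and walls round the work are solid. World frame = base frame: x ahead of the robot, y to its left, z up, the work surface at z = 0. Lengths are in m, angles in rad, forces in N, time in s.
With the tool pointing down it reaches from about 0.3 to 0.875 m from the base axis. Payload 6.4 kg.
Tool frame: the origin (TCP) lies on the centre line of the jaws, within the pads' length; the fingertips stand 17 mm ahead of it and the grasp point (between the pads) lies 2 mm behind it; z points along the fingers, y is the line along which they close (so a half turn about z gives the same grasp; the last joint's range is limited). The gripper opens to 85 mm and grips with 20 to 120 N. Pads are 22 mm wide; open, the fingers measure 114 mm over their backs; the gripper's body (76 mm by 85 mm) begins 54 mm behind the grasp point. The pads swing forward as they close: fully open they stand 13 mm farther back than shut.
Start: joints at [0.959, 0.181, 1.607, -0, 1.354, -0.206], TCP at [0.227, 0.528, 0.222] pointing down, gripper open.
Joint ranges: [-2.99, 2.99], [-0.89, 2.07], [0.3, 2.58], [-1.14, 4.28], [0, 2.63], [-3.12, 3.12]. Speed limits (rad/s): [2.57, 2.57, 3.01, 3.14, 3.14, 3.14].

### API

Orientations are given as [roll, pitch, yaw] about the fixed x, y, z axes, in that order (R = Rz(yaw) Ry(pitch) Rx(roll)).
In Python, from bench import ctrl, capture, camera_params, ticket, finder gives the robot as it stands. The module is installed in compiled form; this text tells all that it offers.
- The arm moves only by the shell command python3 -m inch 'ROWS'. ROWS is a JSON object of lists of equal length, an entry for each row: "translation": the shift along the tool's x, y, z each as a share of 0.75 m, from -1 to 1, a list of three; "twist": the turn, a rotation vector about the tool's x, y, z each as a share of 180 degrees, from -1 to 1, a list of three; "jaw": the opening, from 0 (shut) to 1 (fully open). A call has 1 to 8 rows; each row is the pose to reach, as a shift and turn from the pose commanded when the call began, along the tool's axes at that moment, turning the shorter way round; what a row does not reach only later rows make up. A row lasts 1/8 s, in which the tool goes at most 62.5 mm and 10.7 degrees, less where a joint would pass 70% of its speed; a pose out of reach is approached as far as the arm can. A call with a number of a shift or a turn outside -1 to 1 is refused whole. A call with a gripper value outside its range is refused whole. The fingers move at their own pace and stop on an object; the grip force is fixed at half the most. Time passes only in rows, so rows that repeat a pose let the fingers close. It gives the time, the measured TCP pose, the force, the opening and the grip force at its end, in the units of the state.
- ctrl.get_obs(): the state, without advancing time (a new reading comes with each control period).
- capture(name): name is "side" or "top" or "wrist"; returns (picture, depth): 480x640x3 uint8, red, green, blue; 480x640 float32, m along the optical axis (not along the pixel's ray), 0 where there is no reading.
- camera_params(name): a dict with "fx", "fy", "cx", "cy" (pixels), "k1" (the pictures are not rectified: a ray, as slopes to the right and down, at radius r is drawn at 1 + k1 r^2 times it, then the intrinsics apply), "world_to_cam" (4x4, takes a point from world to camera coordinates); the wrist camera has in their place "T_tool_cam" (4x4, takes a point from camera to tool coordinates, whose origin is the TCP and whose axes are the flange's). Camera axes: x right, y up, looking along -z (the intrinsics and any distortion apply to the point x, -y, -z); pixel columns grow to the right and rows downward; lengths in m; the calibration is good to about 2 mm. A picture is of the moment at which its call begins: read the wrist's pose just before it. camera_params takes no time and is no camera call.
- ticket.hand_in(): hands the job in; it is judged then, once.
Trained networks look in the newest picture that a camera, given by its name, has taken for a name from the list of things; names that differ only in an ending like _2 or _b are one class to them, and where a whole thing is asked for, a point or a joint stands for the part that bears it (a point fixed in the world has none). Each returns a list of dicts, best first, with "score" (0 to 1); they miss things now and then, are a little off and sometimes report something else, mostly with a low value. They report only what shows in the picture. A call takes as long as a camera call.
- finder.recognise(camera, target): "pixel" ([column, row] in pixels, amid what is visible of it).
- finder.trace(camera, target): "region" (480x640 bool, what is visible of it) and "pixel" ([column, row] in pixels, amid what is visible of it).
- finder.place_of(camera, target): "pixel" ([column, row] in pixels: a listed point, or the origin of a listed thing).
The state is a dict: "time": time; "joints": joint angles; "qd": joint speeds; "effort": joint torques, N m; "tool_pos": TCP position; "tcp_rot": TCP orientation; "force": force on the tool from outside, world axes, zero at the start; "torque": the same for the moment, N m; "gripper_width": opening from 0.0 (shut) to 1.0 (fully open); "finger_force": force on a finger pad.
Only numpy, scipy, OpenCV 4.12 (cv2) and the standard library are available. Lean on these libraries where they do the work, as an engineer would, in place of code of your own. Each camera call takes 0.05 s, during which the arm holds its last target. There are 200 camera calls.

## Working session

There is one attempt and no reset: what is moved stays moved. The work goes in short steps, Python scripts to look and compute and a shell command to move; the robot and the scene stay as the last step left them, time stands still between calls to the robot, and variables do not carry over. Pictures are saved under pics/ and viewed, at most 12 in all, crops included, and the job is handed in when it is done.

```bash
mkdir -p pics; cat > h.py <<'E'
import numpy as np, cv2
from bench import ctrl, capture, camera_params, ticket, finder
from scipy.spatial.transform import Rotation as R
def ray(cam,px,obs=None):
    p=camera_params(cam); d=np.array([(px[0]-p['cx'])/p['fx'],(px[1]-p['cy'])/p['fy']]); s=d.copy()
    for _ in range(20): s=d/(1+p['k1']*(s@s))
    v=np.array([s[0],-s[1],-1.])
    if 'world_to_cam' in p: T=np.linalg.inv(p['world_to_cam'])
    else:
        o=obs or ctrl.get_obs(); T=np.eye(4); T[:3,:3]=R.from_euler('xyz',o['tcp_rot']).as_matrix(); T[:3,3]=o['tool_pos']; T=T@p['T_tool_cam']
    return T[:3,3],T[:3,:3]@v
def atz(cam,px,z,obs=None):
    o,v=ray(cam,px,obs); return o+v*(z-o[2])/v[2]
def atd(cam,px,depth,obs=None):
    o,v=ray(cam,px,obs); return o+v*depth
def save(n,im): cv2.imwrite('pics/'+n,cv2.cvtColor(im,cv2.COLOR_RGB2BGR))
E
cat > a.py <<'E'
from h import *
o=ctrl.get_obs(); print({k:np.round(v,3) for k,v in o.items()})
zs={'stand':0,'home':.027,'board':.034,'push_face':.044,'keeper_pivot':.05,'keeper_pin':.066,'dish_mid':.0615,'jar_mid':.036,'dropper_mid':.05}
for c in ('top','side'):
    im,d=capture(c); save(c+'1.png',im)
    for t,z in zs.items():
        for r in finder.place_of(c,t)[:1]: print(c,t,np.round(r['score'],2),np.round(r['pixel']),np.round(atz(c,r['pixel'],z),3))
E
python3 a.py
```

```text
{'time': np.float64(0.0), 'joints': array([ 0.959,  0.182,  1.608,  0.   ,  1.354, -0.206]), 'qd': array([ 0.   ,  0.001,  0.   , -0.   , -0.   , -0.001]), 'effort': array([-0.0000e+00, -4.4488e+01, -3.5132e+01, -0.0000e+00,  1.0000e-02,
       -0.0000e+00]), 'tool_pos': array([0.227, 0.528, 0.221]), 'tcp_rot': array([-3.14 , -0.   ,  2.736]), 'force': array([ 0.383,  0.131, -0.552]), 'torque': array([-0.014, -0.042,  0.042]), 'finger_force': np.float64(0.0), 'gripper_width': np.float64(1.0)}
top home 0.91 [299. 208.] [0.568 0.4   0.027]
top board 0.62 [315. 240.] [0.504 0.367 0.034]
top push_face 0.58 [332. 265.] [0.454 0.334 0.044]
top keeper_pivot 0.56 [350. 181.] [0.617 0.299 0.05 ]
top keeper_pin 0.71 [368. 203.] [0.569 0.266 0.066]
top dish_mid 0.67 [296. 236.] [0.508 0.402 0.062]
top jar_mid 0.86 [236. 287.] [0.413 0.517 0.036]
top dropper_mid 0.8 [223. 239.] [0.504 0.543 0.05 ]
side home 0.96 [343. 236.] [0.565 0.399 0.027]
side board 0.75 [309. 242.] [0.509 0.369 0.034]
side push_face 0.77 [275. 248.] [0.456 0.337 0.044]
side keeper_pivot 0.62 [366. 279.] [0.618 0.294 0.05 ]
side keeper_pin 0.75 [337. 285.] [0.574 0.262 0.066]
side dish_mid 0.64 [312. 221.] [0.51  0.393 0.062]
side jar_mid 0.84 [274. 177.] [0.411 0.514 0.036]
side dropper_mid 0.55 [324. 164.] [0.503 0.551 0.05 ]
```

View pics/top1.png

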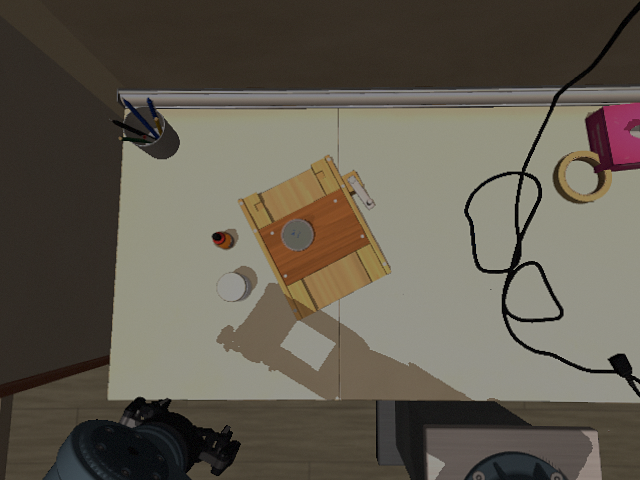

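View pics/side1.png

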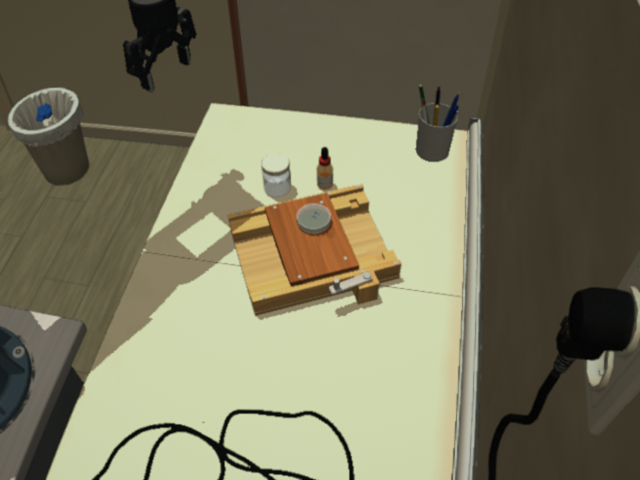

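```bash
cat >> h.py <<'E'
H=np.array([.567,.3995]); YAW=.465
def st(x,y,z,H=None,yaw=None):  # stand coords (m) -> world
    H=globals()['H'] if H is None else H; yaw=yaw or YAW
    c,s=np.cos(yaw),np.sin(yaw); x=x-.06
    return np.array([H[0]+c*x-s*y,H[1]+s*x+c*y,z])
def inst(p):
    c,s=np.cos(YAW),np.sin(YAW); d=np.asarray(p)[:2]-H
    return np.round([.06+c*d[0]+s*d[1],-s*d[0]+c*d[1]],4)
def rows(p,yaw):  # shares to target
    o=ctrl.get_obs(); M=R.from_euler('xyz',o['tcp_rot'])
    print('tr',np.round(M.inv().apply(p-o['tool_pos'])/.75,4),'tw',np.round((M.inv()*R.from_euler('xyz',[np.pi,0,yaw])).as_rotvec()/np.pi,4), 'now',np.round(o['tool_pos'],4), 'st',inst(o['tool_pos']),'F',np.round(o['force'],1),'t',round(float(o['time']),2))
E
python3 -c "
from h import *
rows(st(-.117,0,.15),YAW-np.pi)"
```

```text
tr [-0.3323 -0.1594  0.0959] tw [ 0.      0.     -0.2772] now [0.227  0.5283 0.2219] st [-0.1861  0.2676] F [-0.2  0.6  0.8] t 1.0
```

```bash
python3 -m inch '{"translation":[[-0.3323,-0.1594,0.0959],[-0.3323,-0.1594,0.0959],[-0.3323,-0.1594,0.0959],[-0.3323,-0.1594,0.0959],[-0.3323,-0.1594,0.0959],[-0.3323,-0.1594,0.0959],[-0.3323,-0.1594,0.0959],[-0.3323,-0.1594,0.0959]],"twist":[[0,0,-0.2772],[0,0,-0.2772],[0,0,-0.2772],[0,0,-0.2772],[0,0,-0.2772],[0,0,-0.2772],[0,0,-0.2772],[0,0,-0.2772]],"jaw":[0,0,0,0,0,0,0,0]}'
cat > b.py <<'E'
from h import *
import sys
o=ctrl.get_obs(); print(np.round(o['tool_pos'],3),np.round(o['tcp_rot'],3),o['gripper_width'])
zs={'home':.027,'board':.034,'push_face':.044,'keeper_pivot':.05,'keeper_pin':.066,'dish_mid':.0615}
im,d=capture('wrist'); save(sys.argv[1],im)
for t,z in zs.items():
    for r in finder.place_of('wrist',t)[:1]:
        p=atz('wrist',r['pixel'],z,o); print(t,np.round(r['score'],2),np.round(r['pixel']),np.round(p,3),inst(p))
E
python3 b.py w1.png
```

```text
time: 2.0
tool_pos: [0.4082, 0.3212, 0.1504]
tcp_rot: [3.141, 0.001, -2.676]
force: [0.1, -0.4, -0.1]
gripper_width: -0.001
finger_force: 0.0
[0.408 0.321 0.15 ] [ 3.141e+00  1.000e-03 -2.676e+00] -0.0014046017860196718
push_face 0.95 [307. 302.] [0.457 0.343 0.044] [-0.0643 -0.0014]
keeper_pivot 0.9 [172. 438.] [0.615 0.299 0.05 ] [ 0.0575 -0.1115]
keeper_pin 0.84 [143. 399.] [0.572 0.267 0.066] [ 0.0045 -0.1208]
```

View pics/w1.png

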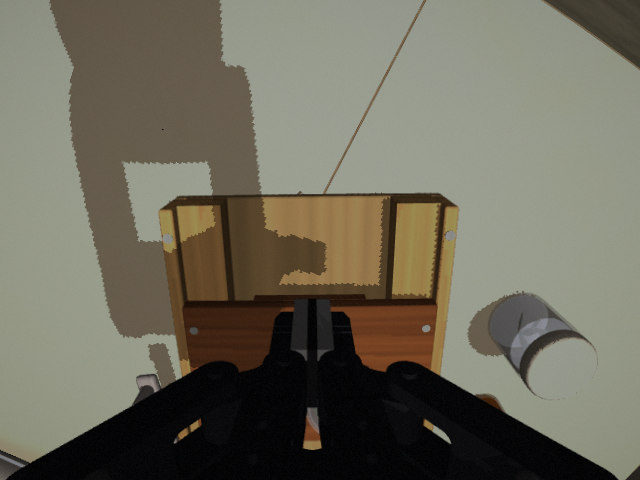

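The wrist view shows the stand square with the gripper. The board's rear edge and skirt are at row 300, columns 255–365, with the finger centred on them and the jar clear at (540,340). I'll go down behind the board now.

```bash
python3 -m inch '{"translation":[[0,0,0.07],[0,0,0.14],[0,0,0.14],[-0.015,0,0.14],[-0.03,0,0.14]],"twist":[[0,0,0],[0,0,0],[0,0,0],[0,0,0],[0,0,0]],"jaw":[0,0,0,0,0]}'; python3 -c "
from h import *
rows(st(-.0,0,.045),YAW-np.pi)"
```

```text
time: 2.98
tool_pos: [0.4319, 0.3317, 0.0479]
tcp_rot: [-3.141, 0.006, -2.677]
force: [0.3, -0.5, -0.6]
gripper_width: 0.0
finger_force: 0.0
tr [-0.1215  0.      0.0046] tw [-0.      0.0018  0.    ] now [0.4319 0.3317 0.0479] st [-0.0911 -0.    ] F [ 0.3 -0.5 -0.6] t 2.98
```

```bash
python3 -m inch '{"translation":[[-0.005,0,0.003],[-0.01,0,0.003],[-0.015,0,0.003],[-0.02,0,0.003],[-0.025,0,0.003],[-0.03,0,0.003],[-0.035,0,0.003],[-0.04,0,0.003]],"twist":[[0,0,0],[0,0,0],[0,0,0],[0,0,0],[0,0,0],[0,0,0],[0,0,0],[0,0,0]],"jaw":[0,0,0,0,0,0,0,0]}';python3 -m inch '{"translation":[[-0.004,0,0],[-0.008,0,0],[-0.012,0,0],[-0.016,0,0],[-0.02,0,0],[-0.024,0,0],[-0.028,0,0],[-0.032,0,0]],"twist":[[0,0,0],[0,0,0],[0,0,0],[0,0,0],[0,0,0],[0,0,0],[0,0,0],[0,0,0]],"jaw":[0,0,0,0,0,0,0,0]}'; python3 -c "
from h import *
rows(st(-.012,0,.045),YAW-np.pi)"
```

```text
time: 3.98
tool_pos: [0.4557, 0.3437, 0.0426]
tcp_rot: [-3.142, -0.0, -2.676]
force: [-1.9, -0.9, 1.8]
gripper_width: 0.003
finger_force: 1.3
time: 4.97
tool_pos: [0.4773, 0.3545, 0.0427]
tcp_rot: [-3.142, -0.0, -2.677]
force: [-1.9, -0.9, 1.3]
gripper_width: -0.005
finger_force: 1.0
tr [-0.0378 -0.     -0.0031] tw [-0. -0.  0.] now [0.4773 0.3545 0.0427] st [-0.0403  0.    ] F [-1.9 -0.9  1.3] t 4.97
```

```bash
python3 -m inch '{"translation":[[-0.0035,0,0],[-0.007,0,0],[-0.0105,0,0],[-0.014,0,0],[-0.0175,0,0],[-0.021,0,0],[-0.0245,0,0],[-0.028,0,0]],"twist":[[0,0,0],[0,0,0],[0,0,0],[0,0,0],[0,0,0],[0,0,0],[0,0,0],[0,0,0]],"jaw":[0,0,0,0,0,0,0,0]}'; cat > c.py <<'E'
from h import *
import sys
rows(st(-.012,0,.045),YAW-np.pi)
im,d=capture('side'); save(sys.argv[1],cv2.resize(im[150:330,200:440],None,fx=3,fy=3))
for t,z in dict(board=.034,push_face=.044,dish_mid=.06,keeper_pin=.066).items():
    for r in finder.place_of('side',t)[:1]:
        p=atz('side',r['pixel'],z); print(t,np.round(r['score'],2),inst(p))
E
python3 c.py s2.png
```

```text
time: 5.98
tool_pos: [0.4961, 0.3639, 0.0427]
tcp_rot: [-3.142, -0.0, -2.677]
force: [-2.0, -1.3, 1.1]
gripper_width: 0.003
finger_force: 0.9
tr [-0.0098  0.     -0.0031] tw [-0. -0.  0.] now [0.4961 0.3639 0.0427] st [-0.0194 -0.    ] F [-2.  -1.3  1.1] t 5.97
board 0.91 [0.0524 0.0015]
push_face 0.76 [-0.0099 -0.0072]
dish_mid 0.75 [0.0667 0.0195]
keeper_pin 0.86 [ 0.0092 -0.1329]
```

```bash
for i in 1; do python3 -m inch '{"translation":[[-0.0025,0,0],[-0.005,0,0],[-0.0075,0,0]],"twist":[[0,0,0],[0,0,0],[0,0,0]],"jaw":[0,0,0]}'; python3 -m inch '{"translation":[[-0.0015,0,0],[-0.003,0,0]],"twist":[[0,0,0],[0,0,0]],"jaw":[0,0]}';  done | grep -E "pos|force:"; python3 -c "
from h import *
rows(st(-.012,0,.045),YAW-np.pi)"
```

```text
tool_pos: [0.5014, 0.3666, 0.0428]
force: [-0.7, 0.7, 0.5]
finger_force: 0.0
tool_pos: [0.5032, 0.3674, 0.0427]
force: [-0.7, 1.0, 0.0]
finger_force: 0.0
tr [ 0.0008  0.0001 -0.003 ] tw [-0.      0.0001  0.    ] now [0.5032 0.3674 0.0427] st [-0.0114 -0.0001] F [-0.7  1.   0. ] t 6.85
```

```bash
python3 -m inch '{"translation":[[-0.0015,0,0],[-0.003,0,0]],"twist":[[0,0,0],[0,0,0]],"jaw":[0,0]}' | grep -E "pos|force:"; python3 c.py s3.png
```

```text
tool_pos: [0.505, 0.3684, 0.0427]
force: [0.1, 0.4, 0.0]
finger_force: 0.0
tr [ 0.0036  0.     -0.003 ] tw [-0.  0.  0.] now [0.505  0.3684 0.0427] st [-0.0093 -0.    ] F [0.1 0.4 0. ] t 7.1
board 0.55 [ 0.0514 -0.006 ]
push_face 0.81 [-0.0093 -0.0088]
dish_mid 0.78 [0.0624 0.0183]
keeper_pin 0.59 [ 0.0061 -0.123 ]
```

View pics/s3.png

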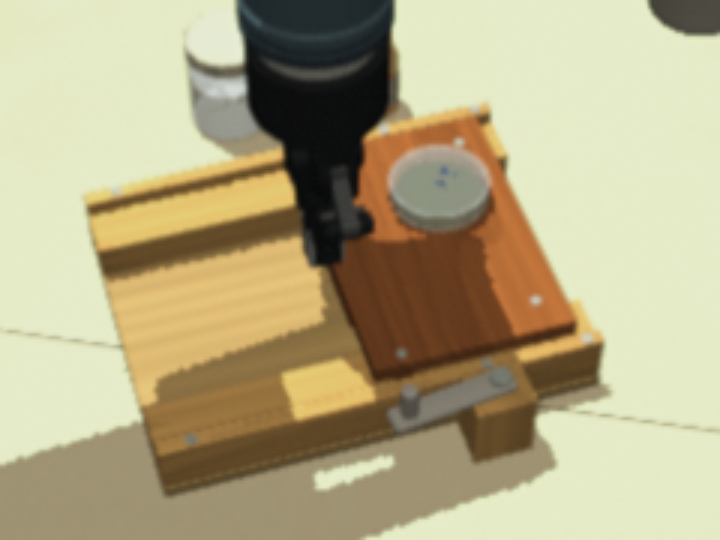

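```bash
cat > d.py <<'E'
from h import *
im,d=capture('side')
def z(px): 
    u,v=px; return np.round(atd('side',px,np.median(d[v-2:v+3,u-2:u+3])),4)
for n,q in dict(b1=(420,280),b2=(520,300),b3=(500,240),b4=(390,350)).items():
    p=z((200+q[0]//3,150+q[1]//3)); print(n,p,inst(p))
for n,q in dict(railtop=(190,215),base=(200,300),table=(100,420)).items():
    p=z((200+q[0]//3,150+q[1]//3)); print(n,p)
E
python3 d.py
```

```text
b1 [0.5646 0.3609 0.0514] [ 0.0405 -0.0334]
b2 [0.6225 0.3538 0.0535] [ 0.0891 -0.0657]
b3 [0.6048 0.3985 0.0507] [ 0.0933 -0.0178]
b4 [0.5561 0.3078 0.0531] [ 0.0091 -0.0771]
railtop [0.4171 0.4022 0.0337]
base [0.4317 0.3565 0.0089]
table [ 0.393   0.2678 -0.0012]
```

```bash
python3 -m inch '{"translation":[[-0.0015,0,0],[-0.003,0,0]],"twist":[[0,0,0],[0,0,0]],"jaw":[0,0]}' | grep -E "pos|force:"; python3 d.py|grep b;python3 -m inch '{"translation":[[-0.001,0,0],[-0.002,0,0]],"twist":[[0,0,0],[0,0,0]],"jaw":[0,0]}' | grep -E "pos|force:"; python3 d.py|grep b; python3 -c "
from h import *
rows(st(-.012,0,.045),YAW-np.pi)"
```

```text
tool_pos: [0.5071, 0.3694, 0.0427]
force: [0.4, 0.7, -0.5]
finger_force: 0.0
b1 [0.5646 0.3609 0.0515] [ 0.0405 -0.0334]
b2 [0.6225 0.3542 0.0529] [ 0.0893 -0.0654]
b3 [0.6049 0.3973 0.0521] [ 0.0929 -0.019 ]
b4 [0.5562 0.3074 0.0538] [ 0.009  -0.0775]
base [0.4318 0.3562 0.0092]
table [ 0.3929  0.2679 -0.0014]
tool_pos: [0.5084, 0.3701, 0.0427]
force: [0.1, -0.5, -0.2]
finger_force: 0.0
b1 [0.5646 0.3607 0.0518] [ 0.0405 -0.0336]
b2 [0.6225 0.3544 0.0526] [ 0.0894 -0.0652]
b3 [0.6048 0.3983 0.0509] [ 0.0932 -0.018 ]
b4 [0.5561 0.3077 0.0534] [ 0.0091 -0.0772]
base [0.4318 0.3561 0.0093]
table [ 0.3929  0.2679 -0.0014]
tr [ 0.0086  0.     -0.003 ] tw [-0.  0.  0.] now [0.5084 0.3701 0.0427] st [-0.0055 -0.    ] F [ 0.2 -0.6 -0.2] t 8.0
```

```bash
python3 b.py w2.png
```

```text
[0.508 0.37  0.043] [-3.142  0.    -2.677] 0.0035687085263433915
board 0.89 [311. 403.] [0.56  0.396 0.034] [0.0519 0.0005]
push_face 0.81 [309. 306.] [0.507 0.369 0.044] [-0.007  -0.0001]
keeper_pin 0.98 [  5. 352.] [0.57  0.267 0.066] [ 0.0036 -0.1199]
```

View pics/w2.png

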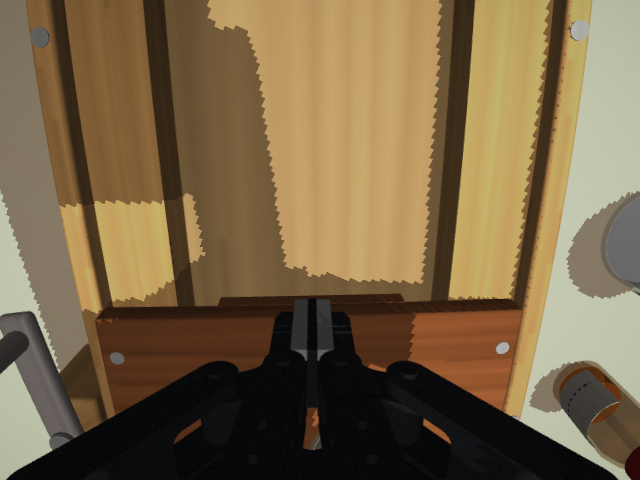

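```bash
python3 - <<'E'
from h import *
o=ctrl.get_obs()
for n,px,zs in [('topedgeL',(150,308),(.047,.054)),('topedgeR',(470,302),(.047,.054)),('skirtbot',(235,298),(.028,.035)),('skirtbotR',(400,295),(.028,.035)),('fingertip',(311,299),(.0257,)),('railL',(170,240),(.034,)),('railR',(455,240),(.034,)),('boardL',(97,316),(.047,.054)),('boardR',(522,306),(.047,.054)),('lipL',(85,290),(.034,.044)),('lipR',(530,280),(.044,))]:
    for z in zs: print(n,z,inst(atz('wrist',px,z,o)))
im,d=capture('wrist')
def P(u,v): p=atd('wrist',(u,v),np.median(d[v-2:v+3,u-2:u+3]),o); return np.round(p[2],4),inst(p)
for q in [(150,335),(250,315),(460,325),(480,380),(350,150),(110,150),(490,150),(30,330),(311,330)]: print(q,P(*q))
E
```

```text
topedgeL 0.047 [-0.0072 -0.0659]
topedgeL 0.054 [-0.011  -0.0628]
topedgeR 0.047 [-0.0101  0.0658]
topedgeR 0.054 [-0.0138  0.0627]
skirtbot 0.028 [-0.0025 -0.0342]
skirtbot 0.035 [-0.006  -0.0327]
skirtbotR 0.028 [-0.004  0.041]
skirtbotR 0.035 [-0.0075  0.0394]
fingertip 0.0257 [-0.0009  0.0005]
railL 0.034 [-0.0325 -0.0588]
railR 0.034 [-0.0326  0.0612]
boardL 0.047 [-0.0031 -0.0895]
boardL 0.054 [-0.0071 -0.0853]
boardR 0.047 [-0.008   0.0884]
boardR 0.054 [-0.0117  0.0843]
lipL 0.034 [-0.0087 -0.1007]
lipL 0.044 [-0.0136 -0.0944]
lipR 0.044 [-0.0184  0.0915]
(150, 335) (np.float64(0.0538), array([ 0.0014, -0.0646]))
(250, 315) (np.float64(0.0492), array([-0.0057, -0.0241]))
(460, 325) (np.float64(0.0485), array([-0.0003,  0.0623]))
(480, 380) (np.float64(0.0477), array([0.0284, 0.0755]))
(350, 150) (np.float64(0.0102), array([-0.0669,  0.0179]))
(110, 150) (np.float64(0.0342), array([-0.0703, -0.0793]))
(490, 150) (np.float64(0.0344), array([-0.0702,  0.0712]))
(30, 330) (np.float64(0.0558), array([-0.0008, -0.1148]))
(311, 330) (np.float64(0.0785), array([-0.0166,  0.0006]))
```

```bash
python3 - <<'E'
from h import *
o=ctrl.get_obs()
im,d=capture('wrist')
for v in range(292,345,5): p=atd('wrist',(303,v),d[v,303],o); print(v,np.round(p[2],4),inst(p))
im,d=capture('side'); save('s4.png',cv2.resize(im[180:290,260:400],None,fx=5.4,fy=5.4,interpolation=cv2.INTER_CUBIC))
o2,_=ray('side',(300,230)); print(o2)
p=camera_params('side'); 
q=st(-.0055,0,.0257); c=p['world_to_cam']@np.r_[q,1]; s=np.array([c[0],-c[1]])/-c[2]; s*=1+p['k1']*(s@s); print(s*[p['fx'],p['fy']]+[p['cx'],p['cy']])
E
```

```text
292 0.01 [ 0.0033 -0.0035]
297 0.0337 [-0.0059 -0.003 ]
302 0.0598 [-0.0171 -0.0024]
307 0.0635 [-0.017  -0.0023]
312 0.0674 [-0.0171 -0.0022]
317 0.071 [-0.0171 -0.0022]
322 0.0738 [-0.0168 -0.0021]
327 0.0762 [-0.0163 -0.0021]
332 0.0796 [-0.0165 -0.002 ]
337 0.0831 [-0.0168 -0.0019]
342 0.0866 [-0.0173 -0.0019]
[ 0.65101367 -0.29586579  0.86059163]
[309.19547864 244.00785447]
```

View pics/s4.png

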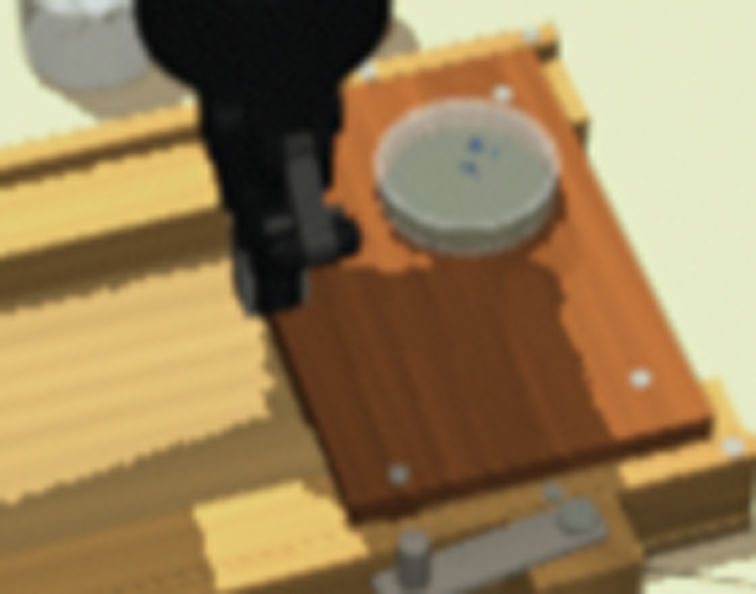

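The wrist depth shows the closed fingertip ending at z≈0.055 at row 299, much higher than I assumed. The +y side of the board has dropped (top at 0.048) but the -y side hasn't (top at 0.054), and the finger has slipped just over the rear edge. I'll lift, back off, go down lower with a force check, and push on the -y side.

```bash
python3 -m inch '{"translation":[[0,0,-0.015],[0,0,-0.03],[0.03,0.015,-0.03],[0.06,0.03,-0.03],[0.06,0.03,0],[0.06,0.03,0.0]],"twist":[[0,0,0],[0,0,0],[0,0,0],[0,0,0],[0,0,0],[0,0,0]],"jaw":[0,0,0,0,0,0]}'; python3 -m inch '{"translation":[[0,0,0.004],[0,0,0.008],[0,0,0.012],[0,0,0.016],[0,0,0.016]],"twist":[[0,0,0],[0,0,0],[0,0,0],[0,0,0],[0,0,0]],"jaw":[0,0,0,0,0]}'; python3 - <<'E'
from h import *
rows(st(-.012,0,.045),YAW-np.pi)
o=ctrl.get_obs(); im,d=capture('wrist'); save('w3.png',im)
def P(u,v): p=atd('wrist',(u,v),np.median(d[v-1:v+2,u-1:u+2]),o); return np.round(p[2],4),inst(p)
for v in range(285,312,4): print(v,P(303,v))
for u in range(60,600,40):
  print(u,[P(u,v) for v in (380,)])
E
```

```text
time: 9.25
tool_pos: [0.457, 0.3696, 0.0423]
tcp_rot: [-3.142, -0.002, -2.676]
force: [0.3, -0.3, -0.5]
gripper_width: 0.0
finger_force: 0.0
time: 9.88
tool_pos: [0.4578, 0.3698, 0.0304]
tcp_rot: [-3.142, -0.001, -2.677]
force: [-0.5, 0.2, 0.8]
gripper_width: 0.001
finger_force: 0.0
tr [-0.0519 -0.0299 -0.0195] tw [-0.     -0.0002 -0.    ] now [0.4578 0.3698 0.0304] st [-0.0509  0.0225] F [-0.5  0.2  0.8] t 9.88
285 (np.float64(0.0102), array([-0.0518,  0.0192]))
289 (np.float64(0.0101), array([-0.0497,  0.0192]))
293 (np.float64(0.0097), array([-0.0474,  0.0192]))
297 (np.float64(0.0104), array([-0.0457,  0.0192]))
301 (np.float64(0.0464), array([-0.0622,  0.0201]))
305 (np.float64(0.0492), array([-0.062 ,  0.0201]))
309 (np.float64(0.0522), array([-0.062 ,  0.0202]))
60 [(np.float64(0.0377), array([-0.017 , -0.0892]))]
100 [(np.float64(0.0343), array([-0.0151, -0.0723]))]
140 [(np.float64(0.0233), array([-0.0072, -0.0592]))]
180 [(np.float64(0.0938), array([-0.063 , -0.0117]))]
220 [(np.float64(0.0936), array([-0.063, -0.001]))]
260 [(np.float64(0.0934), array([-0.063 ,  0.0096]))]
300 [(np.float64(0.0931), array([-0.0629,  0.0202]))]
340 [(np.float64(0.0933), array([-0.063 ,  0.0308]))]
380 [(np.float64(0.0874), array([-0.0584,  0.0426]))]
420 [(np.float64(0.0935), array([-0.0629,  0.0521]))]
460 [(np.float64(0.0346), array([-0.0165,  0.0891]))]
500 [(np.float64(0.0001), array([0.0113, 0.1273]))]
540 [(np.float64(0.0003), array([0.012 , 0.1507]))]
580 [(np.float64(0.0005), array([0.013, 0.175]))]
```

View pics/w3.png

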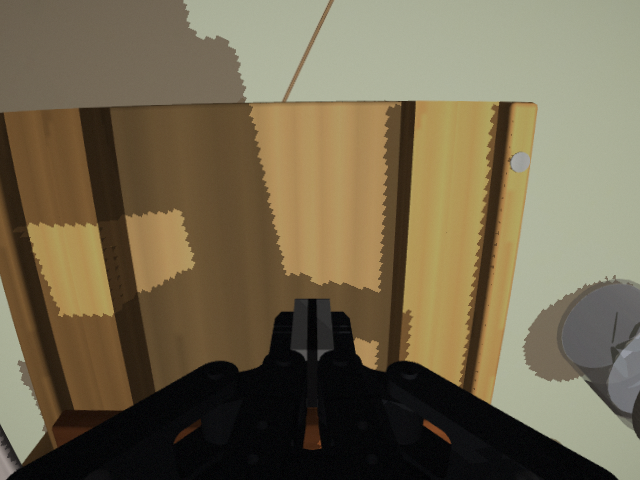

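```bash
python3 -m inch '{"translation":[[0,-0.03,0],[0,-0.063,0],[0,-0.063,0.005],[0,-0.063,0.01],[0,-0.063,0.015],[0,-0.063,0.015]],"twist":[[0,0,0],[0,0,0],[0,0,0],[0,0,0],[0,0,0],[0,0,0]],"jaw":[0,0,0,0,0,0]}'; python3 -m inch '{"translation":[[-0.005,0,0],[-0.01,0,0],[-0.015,0,0],[-0.02,0,0],[-0.025,0,0],[-0.025,0,0]],"twist":[[0,0,0],[0,0,0],[0,0,0],[0,0,0],[0,0,0],[0,0,0]],"jaw":[0,0,0,0,0,0]}'; python3 - <<'E'
from h import *
rows(st(-.012,0,.045),YAW-np.pi)
o=ctrl.get_obs(); im,d=capture('wrist')
def P(u,v): p=atd('wrist',(u,v),np.median(d[v-1:v+2,u-1:u+2]),o); return np.round(p[2],4),inst(p)
for u in range(40,640,60):
  print(u,[P(u,v) for v in (310,335,360)])
E
```

```text
time: 10.68
tool_pos: [0.4784, 0.3281, 0.0189]
tcp_rot: [3.141, -0.001, -2.676]
force: [0.7, -0.7, -0.1]
gripper_width: -0.004
finger_force: 0.0
time: 11.42
tool_pos: [0.4963, 0.3362, 0.0195]
tcp_rot: [-3.142, 0.0, -2.677]
force: [0.0, 0.0, 0.6]
gripper_width: 0.002
finger_force: 0.0
tr [-0.0261  0.0331 -0.034 ] tw [-0.      0.0001  0.    ] now [0.4963 0.3362 0.0195] st [-0.0316 -0.0248] F [0.  0.  0.6] t 11.43
40 [(np.float64(0.0002), array([-0.0181, -0.1582])), (np.float64(0.0001), array([-0.0037, -0.1617])), (np.float64(-0.0001), array([ 0.0116, -0.1657]))]
100 [(np.float64(-0.0001), array([-0.0186, -0.1268])), (np.float64(0.0001), array([-0.0047, -0.1293])), (np.float64(-0.0002), array([ 0.0104, -0.1324]))]
160 [(np.float64(0.0345), array([-0.0381, -0.0821])), (np.float64(0.0344), array([-0.027 , -0.0836])), (np.float64(0.0342), array([-0.0151, -0.0852]))]
220 [(np.float64(0.0321), array([-0.0371, -0.0594])), (np.float64(0.0337), array([-0.0269, -0.0599])), (np.float64(0.0348), array([-0.016 , -0.0605]))]
280 [(np.float64(0.0103), array([-0.0253, -0.0381])), (np.float64(0.0525), array([-0.0388, -0.0347])), (np.float64(0.0756), array([-0.0452, -0.0328]))]
340 [(np.float64(0.0098), array([-0.0251, -0.0113])), (np.float64(0.0521), array([-0.0386, -0.0144])), (np.float64(0.0759), array([-0.0455, -0.0161]))]
400 [(np.float64(0.0102), array([-0.0252,  0.0155])), (np.float64(0.0105), array([-0.0124,  0.0164])), (np.float64(0.0105), array([0.0012, 0.0175]))]
460 [(np.float64(0.0105), array([-0.0251,  0.0427])), (np.float64(0.0103), array([-0.0119,  0.0445])), (np.float64(0.0103), array([0.0018, 0.0463]))]
520 [(np.float64(0.0279), array([-0.0342,  0.0606])), (np.float64(0.0314), array([-0.0247,  0.0607])), (np.float64(0.0343), array([-0.0146,  0.0612]))]
580 [(np.float64(0.0347), array([-0.0375,  0.0817])), (np.float64(0.0346), array([-0.026 ,  0.0846])), (np.float64(0.0347), array([-0.0139,  0.0875]))]
```

Now push slowly, reading the force each time.

```bash
python3 -m inch '{"translation":[[-0.004,0,0],[-0.008,0,0],[-0.012,0,0]],"twist":[[0,0,0],[0,0,0],[0,0,0]],"jaw":[0,0,0]}'|grep -E "pos|force:"; python3 -m inch '{"translation":[[-0.002,0,0],[-0.004,0,0]],"twist":[[0,0,0],[0,0,0]],"jaw":[0,0]}'|grep -E "pos|force:";python3 -m inch '{"translation":[[-0.0015,0,0],[-0.003,0,0]],"twist":[[0,0,0],[0,0,0]],"jaw":[0,0]}'|grep -E "pos|force:"; cat > e.py <<'E'
from h import *
rows(st(-.012,0,.045),YAW-np.pi)
im,d=capture('side')
p=camera_params('side')
def proj(q):
    c=p['world_to_cam']@np.r_[q,1]; s=np.array([c[0],-c[1]])/-c[2]; s*=1+p['k1']*(s@s); return np.round(s*[p['fx'],p['fy']]+[p['cx'],p['cy']]).astype(int)
for x in (.03,.06,.09,.11):
  r=[]
  for y in (-.07,-.04,0,.065,.08):
    u,v=proj(st(x,y,.05)); r.append(round(float(atd('side',(u,v),np.median(d[v-1:v+2,u-1:u+2]))[2])*1000,1))
  print(x,r)
E
python3 e.py
```

```text
tool_pos: [0.5042, 0.3403, 0.0195]
force: [0.8, -0.1, 0.6]
finger_force: 0.0
tool_pos: [0.5067, 0.3416, 0.0194]
force: [0.5, -0.9, 0.1]
finger_force: 0.0
tool_pos: [0.5087, 0.3426, 0.0195]
force: [-0.4, -0.0, -1.0]
finger_force: 0.0
tr [-0.0075  0.033  -0.034 ] tw [-0. -0.  0.] now [0.5087 0.3426 0.0195] st [-0.0176 -0.0247] F [-0.4 -0.  -1. ] t 12.35
0.03 [53.7, 52.2, 50.8, 189.1, 201.3]
0.06 [54.0, 51.5, 51.4, 63.1, 46.0]
0.09 [53.1, 51.9, 51.1, 63.0, 46.3]
0.11 [53.6, 53.1, 50.5, 48.5, 47.6]
```

```bash
python3 -m inch '{"translation":[[-0.002,0,0],[-0.004,0,0]],"twist":[[0,0,0],[0,0,0]],"jaw":[0,0]}'|grep -E "pos|force:"; python3 -m inch '{"translation":[[-0.0015,0,0],[-0.003,0,0]],"twist":[[0,0,0],[0,0,0]],"jaw":[0,0]}'|grep -E "pos|force:"; python3 e.py
```

```text
tool_pos: [0.5111, 0.3438, 0.0194]
force: [-2.5, -2.0, 1.0]
finger_force: 1.1
tool_pos: [0.5132, 0.3448, 0.0193]
force: [-1.6, -1.1, 0.6]
finger_force: 0.9
tr [-0.0008  0.033  -0.0342] tw [-0.     -0.0002  0.    ] now [0.5132 0.3448 0.0193] st [-0.0126 -0.0248] F [-1.6 -1.1  0.6] t 12.9
0.03 [46.5, 47.3, 48.1, 191.7, 202.9]
0.06 [46.0, 46.8, 50.8, 46.8, 190.9]
0.09 [46.2, 46.8, 47.6, 60.4, 47.1]
0.11 [46.4, 46.5, 47.5, 47.0, 46.7]
```

The depth readings are now about 47 mm across the whole board, so it is fully seated. Next I retreat and go above the outer side of the keeper pin.

```bash
python3 -m inch '{"translation":[[0.02,0,0],[0.04,0,0],[0.04,0,-0.06],[0.04,0,-0.12],[0.01,-0.08,-0.12],[-0.021,-0.173,-0.12],[-0.021,-0.173,-0.12],[-0.021,-0.173,-0.12]],"twist":[[0,0,0],[0,0,0],[0,0,0],[0,0,0],[0,0,0],[0,0,0],[0,0,0],[0,0,0]],"jaw":[0,0,0,0,0,0,0,0]}'; python3 b.py w4.png; python3 e.py; python3 - <<'E'
from h import *
for c in ('side','top'):
    capture(c)
    for t,z in dict(board=.027,dish_mid=.0545,keeper_pin=.066,keeper_pivot=.05).items():
        for r in finder.place_of(c,t)[:1]: print(c,t,np.round(r['score'],2),inst(atz(c,r['pixel'],z)))
E
```

```text
time: 13.95
tool_pos: [0.586, 0.2355, 0.1093]
tcp_rot: [3.141, 0.0, -2.678]
force: [0.1, 0.7, -0.0]
gripper_width: 0.0
finger_force: 0.0
[0.586 0.235 0.109] [ 3.141  0.    -2.678] 0.0004932796358834199
board 0.56 [542. 321.] [0.565 0.394 0.034] [ 0.0557 -0.0041]
push_face 0.68 [569. 240.] [0.512 0.367 0.044] [-0.004  -0.0038]
keeper_pivot 0.73 [383. 345.] [0.618 0.3   0.05 ] [ 0.061  -0.1114]
keeper_pin 0.57 [375. 265.] [0.57  0.265 0.066] [ 0.0022 -0.1213]
dish_mid 0.85 [603. 361.] [0.564 0.425 0.062] [0.0689 0.0243]
tr [0.0198 0.2043 0.086 ] tw [ 0.     -0.      0.0005] now [0.5849 0.237  0.1095] st [ 0.0032 -0.1532] F [ 0.8 -0.3  0. ] t 14.3
0.03 [185.5, 221.3, 266.5, 291.6, 47.8]
0.06 [222.2, 247.6, 282.2, 327.5, 334.5]
0.09 [45.5, 47.0, 283.9, 335.1, 345.5]
0.11 [47.6, 46.6, 267.2, 335.2, 346.7]
side board 0.7 [-0.0041  0.0021]
side keeper_pin 0.52 [ 0.0072 -0.1288]
side keeper_pivot 0.61 [ 0.0574 -0.1152]
top board 0.61 [0.0553 0.0012]
top dish_mid 0.62 [0.0652 0.1547]
top keeper_pin 0.74 [ 0.0064 -0.1249]
top keeper_pivot 0.83 [ 0.053  -0.1106]
```

View pics/w4.png

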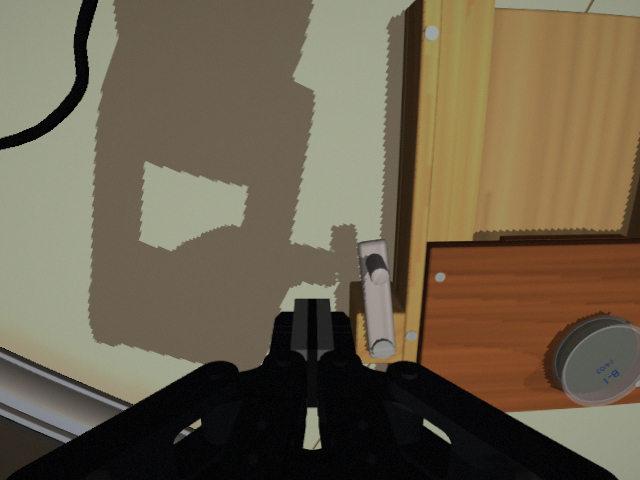

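The view shows the pin at (375,265), the pivot at (383,345), the board square in the stand and the dish at (603,361). Going down outside the pin.

```bash
python3 -m inch '{"translation":[[0,0,0.04],[0,0,0.079],[0,0,0.079]],"twist":[[0,0,0],[0,0,0],[0,0,0]],"jaw":[0,0,0]}'; cat > k.py <<'E'
from h import *
import sys
o=ctrl.get_obs(); a=inst(o['tool_pos']); print(a,o['tool_pos'][2],np.round(o['force'],1))
for t in map(float,sys.argv[1:]):
    s,c=np.sin(t),np.cos(t); C=np.array([.058-.055*c-.016*max(s,0),-.113+.055*s-.01125*c]); d=(C-a)/.75
    print(t,np.round([-d[0],d[1]],4))
E
python3 k.py -.1 0 .1 .25 .4 .55 .7 .85 1.0 1.1 1.2 1.3 1.4 1.5 1.57
```

```text
time: 15.22
tool_pos: [0.5834, 0.2354, 0.0476]
tcp_rot: [3.14, -0.005, -2.677]
force: [0.1, -0.2, 0.4]
gripper_width: -0.0
finger_force: 0.0
[ 0.0011 -0.154 ] 0.04756884800450158 [ 0.1 -0.2  0.4]
-0.1 [-0.0029  0.0324]
0.0 [-0.0025  0.0397]
0.1 [-0.0008  0.0471]
0.25 [0.0005 0.0583]
0.4 [-0.      0.0694]
0.55 [-0.0022  0.0802]
0.7 [-0.006   0.0904]
0.85 [-0.0114  0.0999]
1.0 [-0.0183  0.1083]
1.1 [-0.0236  0.1132]
1.2 [-0.0294  0.1176]
1.3 [-0.0357  0.1213]
1.4 [-0.0424  0.1244]
1.5 [-0.0494  0.1268]
1.57 [-0.0545  0.128 ]
```

```bash
python3 -m inch '{"translation":[[-0.001,0.016,0],[-0.002,0.032,0],[-0.002,0.04,0],[-0.001,0.047,0],[0,0.058,0],[0,0.069,0],[-0.002,0.08,0],[-0.006,0.09,0]],"twist":[[0,0,0],[0,0,0],[0,0,0],[0,0,0],[0,0,0],[0,0,0],[0,0,0],[0,0,0]],"jaw":[0,0,0,0,0,0,0,0]}';  python3 k.py .7 .85 1.0 1.1 1.2 1.3 1.4 1.5 1.57; python3 b.py w5.png
```

```text
time: 16.23
tool_pos: [0.5588, 0.2988, 0.0499]
tcp_rot: [3.141, -0.001, -2.676]
force: [1.6, -1.7, -0.1]
gripper_width: -0.0
finger_force: 0.9
[ 0.0075 -0.0863] 0.04990641893085844 [ 1.6 -1.7 -0.1]
0.7 [0.0025 0.0002]
0.85 [-0.0029  0.0096]
1.0 [-0.0098  0.018 ]
1.1 [-0.0151  0.023 ]
1.2 [-0.0209  0.0273]
1.3 [-0.0272  0.031 ]
1.4 [-0.0338  0.0341]
1.5 [-0.0409  0.0365]
1.57 [-0.0459  0.0377]
[0.559 0.299 0.05 ] [ 3.141e+00 -1.000e-03 -2.676e+00] -0.0001547075273713286
board 0.83 [476. 372.] [0.562 0.394 0.034] [ 0.0532 -0.0029]
push_face 0.6 [503. 272.] [0.51  0.367 0.044] [-0.0058 -0.0033]
dish_mid 0.88 [546. 432.] [0.563 0.423 0.062] [0.0671 0.0223]
```

View pics/w5.png

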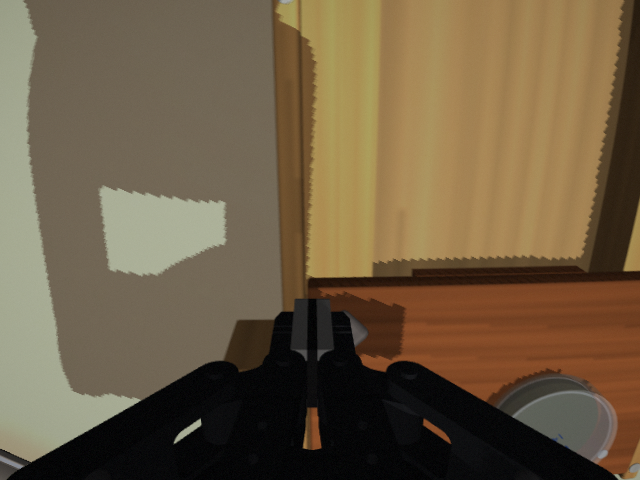

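The keeper's tip shows at (358,330), ahead of the finger and over the seated board. I'll keep following the arc.

```bash
python3 -m inch '{"translation":[[-0.003,0.01,0],[-0.01,0.018,0],[-0.015,0.023,0],[-0.021,0.027,0],[-0.026,0.03,0],[-0.031,0.033,0],[-0.035,0.034,0]],"twist":[[0,0,0],[0,0,0],[0,0,0],[0,0,0],[0,0,0],[0,0,0],[0,0,0]],"jaw":[0,0,0,0,0,0,0]}';  python3 k.py 1.4 1.5 1.57;python3 -m inch '{"translation":[[-0.003,0.001,0],[-0.005,0.002,0]],"twist":[[0,0,0],[0,0,0]],"jaw":[0,0]}'; python3 k.py 1.5 1.57
```

```text
time: 17.45
tool_pos: [0.5715, 0.3332, 0.0502]
tcp_rot: [3.141, -0.0, -2.677]
force: [-1.1, 0.0, -0.3]
gripper_width: 0.005
finger_force: 0.4
[ 0.0343 -0.0613] 0.050152223897554936 [-1.1  0.  -0.3]
1.4 [0.0019 0.0008]
1.5 [-0.0051  0.0032]
1.57 [-0.0102  0.0044]
time: 17.7
tool_pos: [0.5743, 0.3359, 0.0502]
tcp_rot: [-3.141, 0.0, -2.677]
force: [0.5, 0.1, 0.0]
gripper_width: -0.001
finger_force: 0.3
[ 0.038  -0.0601] 0.05018563652037333 [0.5 0.1 0. ]
1.5 [-0.0002  0.0016]
1.57 [-0.0053  0.0028]
```

Creep to the stop, watching the force.

```bash
for i in 1; do python3 -m inch '{"translation":[[-0.002,0.0005,0],[-0.004,0.001,0]],"twist":[[0,0,0],[0,0,0]],"jaw":[0,0]}'; python3 -m inch '{"translation":[[-0.0015,0,0],[-0.003,0,0]],"twist":[[0,0,0],[0,0,0]],"jaw":[0,0]}'; done | grep -E "pos|force:"; python3 - <<'E'
from h import *
im,d=capture('side'); save('s5.png',cv2.resize(im[180:300,280:420],None,fx=5,fy=5,interpolation=cv2.INTER_CUBIC))
E
python3 k.py 1.57
```

```text
tool_pos: [0.5765, 0.3379, 0.0502]
force: [0.6, -1.3, 0.2]
finger_force: 0.3
tool_pos: [0.5777, 0.3387, 0.0501]
force: [-5.9, -3.0, 3.0]
finger_force: 3.1
[ 0.0422 -0.0592] 0.050109659987937566 [-4.3 -2.2  3.2]
1.57 [0.0003 0.0016]
```

View pics/s5.png

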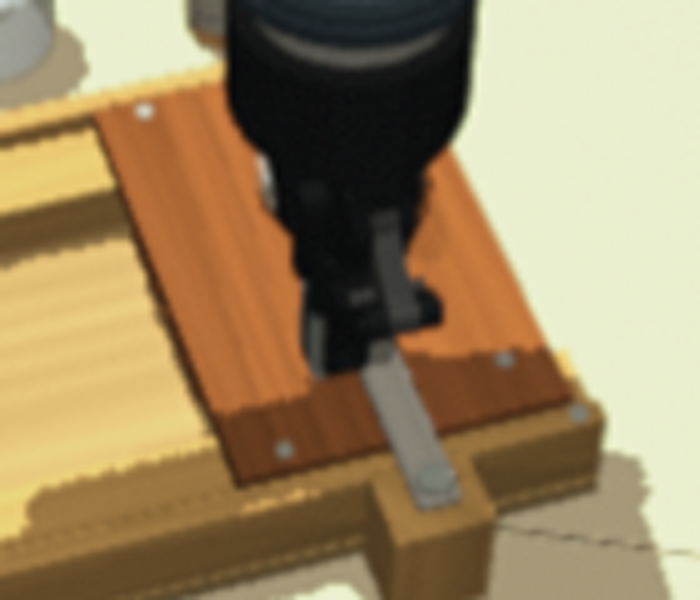

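The arm lies parallel to the board's edges and across it. The force jumped to about 6 N, so it is at the stop. Backing off and lifting clear.

```bash
python3 -m inch '{"translation":[[0.012,0,0],[0.025,0,0],[0.025,0,-0.08],[0.025,0,-0.16],[0.12,0,-0.2],[0.2,0,-0.2],[0.25,0,-0.2],[0.25,0,-0.2]],"twist":[[0,0,0],[0,0,0],[0,0,0],[0,0,0],[0,0,0],[0,0,0],[0,0,0],[0,0,0]],"jaw":[0,0,0,0,0,0,0,0]}'; python3 e.py;  python3 - <<'E'
from h import *
im,d=capture('side'); save('s6.png',cv2.resize(im[140:300,240:420],None,fx=3.7,fy=3.7,interpolation=cv2.INTER_CUBIC))
for t,z in dict(dish_mid=.0545,keeper_pin=.066,keeper_pivot=.05,jar_mid=.036,dropper_mid=.05).items():
    for r in finder.place_of('side',t)[:1]: p=atz('side',r['pixel'],z); print(t,np.round(r['score'],2),inst(p),np.round(p,3))
E
```

```text
time: 19.25
tool_pos: [0.4073, 0.2537, 0.1997]
tcp_rot: [3.141, -0.001, -2.676]
force: [-0.8, 0.0, 1.0]
gripper_width: -0.001
finger_force: 0.0
tr [-0.1817  0.0781  0.2061] tw [ 0.     -0.0003  0.0001] now [0.4073 0.2537 0.1997] st [-0.1481 -0.0587] F [-0.8  0.   1. ] t 19.25
0.03 [46.5, 46.4, 46.7, 47.1, 46.2]
0.06 [56.1, 46.8, 50.0, 46.2, 47.7]
0.09 [47.6, 46.2, 49.2, 62.6, 45.5]
0.11 [45.8, 46.4, 46.3, 46.3, 46.7]
keeper_pin 0.68 [0.0713 0.1406] [0.514 0.53  0.066]
keeper_pivot 0.58 [ 0.0568 -0.1114] [0.614 0.299 0.05 ]
jar_mid 0.65 [-0.025   0.1648] [0.417 0.509 0.036]
dropper_mid 0.72 [0.0761 0.16  ] [0.51 0.55 0.05]
```

View pics/s6.png

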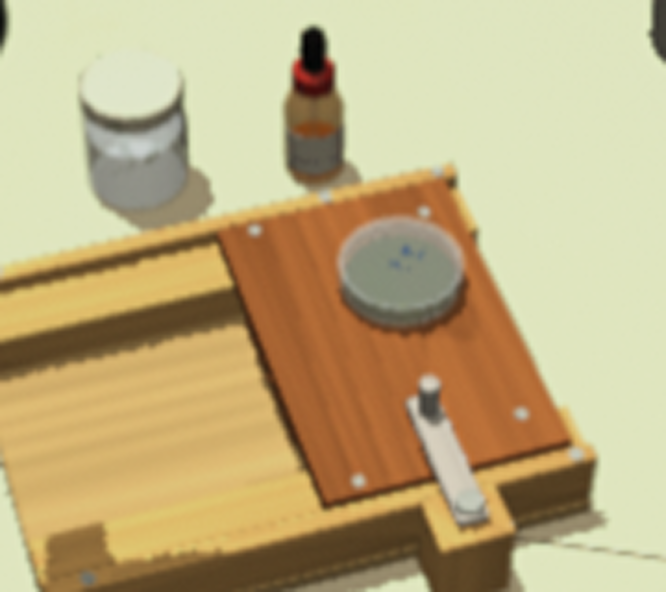

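```bash
python3 - <<'E'
from h import *
for c in ('side','top'):
    im,d=capture(c); r=finder.trace(c,'keeper')
    if not r: print('none'); continue
    m=r[0]['region']; vs,us=np.nonzero(m); hsv=cv2.cvtColor(im,cv2.COLOR_RGB2HSV)
    P=[]
    for u,v in zip(us,vs):
        p=atd(c,(u,v),d[v,u])
        if .051<p[2]<.061 and hsv[v,u,1]<70: P.append(inst(atz(c,(u,v),.056)))
    P=np.array(P); w,V=np.linalg.eigh(np.cov(P.T)); print(c,r[0]['score'],len(P),P.mean(0),P.min(0),P.max(0),'dir',V[:,1],np.degrees(np.arctan2(V[0,1],V[1,1])))
E
```

```text
side 0.54 294 [ 0.0583881 -0.0920051] [ 0.0507 -0.1253] [ 0.0666 -0.0532] dir [-0.02696586  0.99963636] -1.5452173791624197Traceback (most recent call last):
  File "<stdin>", line 8, in <module>
  File "h.py", line 15, in atd
    o,v=ray(cam,px,obs); return o+v*depth
        ~~~^^^^^^^^^^^^
  File "h.py", line 5, in ray
    p=camera_params(cam); d=np.array([(px[0]-p['cx'])/p['fx'],(px[1]-p['cy'])/p['fy']]); s=d.copy()
ValueError: time passes only in moves, steps and waits
```

The keeper is square to within about 1.5° and against its stop, the board is level and seated, and the dish, jar and dropper bottle are standing as before. Handing in.

```bash
python3 -c "
from bench import ticket
print(ticket.hand_in())"
```

```text
the job is handed in; nothing more can be done
None
```

The board is seated in its notches and the keeper is turned to its stop squarely across it; the dish rode along standing, the jar and dropper bottle still stand where they were, and the job is handed in. On the first push the board dropped on one side only and the fingertip slipped just over its rear edge, so I pushed again, lower, and it seated fully.

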